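# Load the hand press and press the seal onto the valve stem

## Robot

A 7-joint arm with a two-finger parallel gripper is mounted at the origin on the work surface. World frame = base frame: x ahead of the robot, y to its left, z up, the work surface at z = 0. Lengths are in m, angles in rad, forces in N, time in s.
With the tool pointing down it reaches from about 0.4 to 0.85 m from the base axis. Payload 10.4 kg.
Tool frame: the origin (TCP) lies midway between the tips of the shut fingers; the grasp point (between the pads) lies 19 mm behind it; x points along the fingers, y is the direction in which the jaws open and shut, and the axes are right-handed (so a half turn about x gives the same grasp; the last joint's range is limited). The gripper opens to 87 mm and grips with 3 to 60 N. Pads are 19 mm wide; open, the fingers measure 117 mm over their backs; the gripper's body (75 mm by 190 mm) begins 51 mm behind the grasp point.
Start: joints at [1.201, 0.332, -0.065, 1.46, 0.022, 1.35, -0.088], TCP at [0.212, -0.588, 0.223] pointing down, gripper open.
Joint ranges: [-2.6, 2.6], [-0.5, 2.12], [-1.47, 1.34], [0.16, 2.42], [-1.27, 4.41], [0.06, 2.06], [-2.6, 2.6]. Speed limits (rad/s): [2.22, 2.22, 2.79, 2.79, 3.14, 3.14, 3.14].

## Interface

Orientations are given as a unit quaternion [x, y, z, w].
In Python, from bench import r gives the robot as it stands.
- The arm moves only by the shell command python3 -m jog 'ROWS' [OPENING] [FORCE]. ROWS is JSON, a list of rows, each an object with "slide": the shift along the tool's x, y, z in cm, a list of three; "roll": the turn about the tool's x in degrees. A call has 1 to 5 rows; each row is the pose to reach, as a shift and turn from the pose measured when the call began, along the tool's axes at that moment; what a row does not reach only later rows make up. A row lasts 1/12 s, in which the tool goes at most 41.7 mm and 7.16 degrees, less where a joint would pass 70% of its speed; a pose out of reach is approached as far as the arm can. A call with a gripper value outside its range is refused whole. OPENING is the closure, from 0 (fully open) to 1 (shut), set as the call begins (- or left out, the last holds). The fingers move at their own pace and stop on an object; FORCE is the grip in N (left out, the last holds). Time passes only in rows, so rows that repeat a pose let the fingers close. It gives the time, the measured TCP pose, the force and the opening at its end, in the units of the state.
- r.read_state(): the state, without advancing time (a new reading comes with each control period).
- r.camera(name): name is "scene" or "top" or "wrist"; returns the picture (384x512x3 uint8, red, green, blue); there is no depth.
- r.camera_info(name): a dict with "intrinsics" (3x3 intrinsics, pixels), "R" (3x3) and "t" (3): a world point X has camera coordinates R X + t; the wrist camera has in their place "hand_eye" (4x4, takes a point from camera to tool coordinates, whose origin is the TCP and whose axes are the tool frame's). Camera axes: x right, y down, z forward; pixel columns grow to the right and rows downward; lengths in m; the calibration is good to about 2 mm. A picture is of the moment at which its call begins: read the wrist's pose just before it. camera_info takes no time and is no camera call.
- r.close_job(): hands the job in, once; it reports no verdict.
The state is a dict: "time": time; "joint_positions": joint angles; "joint_vel": joint speeds; "joint_torque": joint torques, N m; "ee_pos": TCP position; "eef_rot": TCP orientation; "ft_force": force on the tool from outside, world axes, zero at the start; "torque": the same for the moment, N m; "width": finger opening in m.
Only numpy, scipy, OpenCV 4.12 (cv2) and the standard library are available. Lean on these libraries where they do the work, as an engineer would, in place of code of your own. Each camera call takes 0.05 s, during which the arm holds its last target.

## Task

Push the hand press's loading slide fully home with the fingertips, so that the brass valve stem standing in it comes under the ram. Then press the lever right down by its black grip, so that the ram bears firmly on the rubber seal on top of the stem, and finish while still holding the lever down. Don't touch the stem, and leave the seal cups, gauge and orange nozzle cap on the bench where they are.

Things in the scene. Friction and masses are not known exactly. Their poses are not given: they have to be found in the camera images.
- press: Grey cast iron hand press, fixed. Origin: on the bench below the ram's axis. Its x axis = direction the slide is pushed home (away from the robot, yaw -0.5 to 0), y left, z up; offsets below are in this frame, mm. Base 30 high, x -90 to 150, y +-75; two rails 46 high, y +-49, run out to x -210. Column x 60 to 125, 260 high; ram guide and lever bearing x -25 to 65, y -40 to 90, up to z 245.
- slide (a joint): Loading slide, aluminium, running on the bed between the rails: value = how far it is out towards the robot, m; 0 = fully home against its stop, 0.105 = fully out; it starts at 0.085. It needs about 2 N to move and stays where it is left.
- slide_push (a point): Centre of the outer face (the face towards the robot) of the upright blue push plate at the slide's outer end. The plate is 50 wide, 8 thick, z 43 to 98; this point is at z 75 and moves with the slide; at home it is at x -115. The space in front of the plate is free above the rails (z 46).
- slide_nest (a point): Centre of the floor of the round nest on the slide in which the stem stands, z 43, 115 beyond the outer face of the push plate; right under the ram (x 0, y 0) when the slide is home. Nest ring: 48 outside diameter, 12 high.
- stem: Brass valve stem standing loose in the nest, with a black rubber seal as its top. Foot 34 diameter and 16 high, shaft 16 diameter, seal 27 diameter, total height 65. Origin: centre of its underside; z up. 100 to 160 g.
- ram: Steel ram with a spring-loaded foot, 28 diameter; driven down by the lever, 70 mm per rad of the lever. Underside at z 135 with the lever up, 27 mm above the top of the stem, so it meets the seal at a lever value of about 0.385. From there the foot's spring yields: the force on the seal is about 4 N at once and grows to some 30 N at the lever's stop.
- lever (a joint): Long steel lever: hinged at x 0, y 70, z 220 about the press's x axis, crosses over the ram, sticks out to the right (-y). Value 0 = up (sloping up 0.28 rad to its grip), grows as pressed down, hard stop 0.49. A return spring lifts it: pushing the grip down takes about 2 N at first, 5 N just before the ram meets the seal, some 13 N at the stop. Let go, it rises.
- lever_grip (a point): Centre of the top face of the flat black plastic grip at the lever's end, 28 wide across the lever, 70 long along it, 24 thick. Lever up: x 0, y -186, z 306; when the ram meets the seal: about y -198, z 203; at the lever's stop: about y -196, z 176. Nothing stands above it.
- seal_a: Loose black rubber seal cup on the bench, 36 diameter, 18 high; origin under its centre. Leave alone.
- seal_b: Second seal cup, the same. Leave alone.
- gauge: Loose chrome pressure gauge lying face up, 52 diameter, 24 high, with a brass stub 24 long to its -x; origin under its centre. Leave alone.
- nozzle_cap: Loose orange plastic nozzle cap, 40 diameter, 36 high; origin under its centre. Leave alone.

How it is judged:
By the outcome, as a careful person would: the job done as asked, in the order asked, and still so for the second after the job is handed in, while the arm keeps its last pose, push and grip.
It also fails if it takes over 48 s, if anything falls off the work surface, if the arm or the gripper's body presses on something with over 40 N, if the wrist force passes 120 N, or if a joint passes its speed limit or range.

## Working session

There is one attempt and no reset: what is moved stays moved. The work goes in short steps, Python scripts to look and compute and a shell command to move; the robot and the scene stay as the last step left them, time stands still between calls to the robot, and variables do not carry over. Pictures are saved under pics/ and viewed, and the job is handed in when it is done.

```bash
mkdir -p pics; ls; python3 - <<'E'
from bench import r
import cv2,numpy as np
np.set_printoptions(precision=4,suppress=True)
s=r.read_state()
for k,v in s.items(): print(k,v)
for n in("scene","top"):
    cv2.imwrite(f"pics/{n}0.png",cv2.cvtColor(r.camera(n),cv2.COLOR_RGB2BGR))
    print(r.camera_info(n))
print(r.camera_info("wrist"))
E
```

```text
pics
time 0.0
joint_positions [ 1.2014  0.3329 -0.0647  1.4609  0.0216  1.3499 -0.0885]
joint_vel [ 0.0004  0.0006  0.0005  0.0021 -0.0003 -0.0014 -0.0004]
joint_torque [  0.0006 -62.3252   0.0249 -38.9903  -0.0614   0.0396   0.0001]
ee_pos [ 0.2123 -0.5874  0.2218]
eef_rot [-0.6964 -0.1225  0.6966 -0.1215]
ft_force [-0.3412 -0.1588  0.2332]
torque [ 0.0284  0.0367 -0.008 ]
width 0.0871403474733312
{'intrinsics': array([[486.6734,   0.    , 256.7226],
       [  0.    , 486.6734, 192.1192],
       [  0.    ,   0.    ,   1.    ]]), 'R': array([[-0.9268,  0.3754,  0.0087],
       [ 0.2787,  0.7032, -0.6541],
       [-0.2516, -0.6038, -0.7564]]), 't': array([ 0.4574, -0.0855,  1.5585])}
{'intrinsics': array([[378.1393,   0.    , 253.575 ],
       [  0.    , 378.1393, 189.9598],
       [  0.    ,   0.    ,   1.    ]]), 'R': array([[ 0.0209, -0.9996, -0.0196],
       [-0.9969, -0.0194, -0.0769],
       [ 0.0764,  0.0212, -0.9968]]), 't': array([0.0891, 0.5628, 1.0149])}
{'intrinsics': array([[338.8568,   0.    , 249.5784],
       [  0.    , 338.8568, 192.7318],
       [  0.    ,   0.    ,   1.    ]]), 'hand_eye': array([[ 0.0011, -0.2514,  0.9679, -0.1624],
       [ 1.    , -0.    , -0.0011,  0.0013],
       [ 0.0003,  0.9679,  0.2514, -0.0689],
       [ 0.    ,  0.    ,  0.    ,  1.    ]])}
```

View pics/scene0.png

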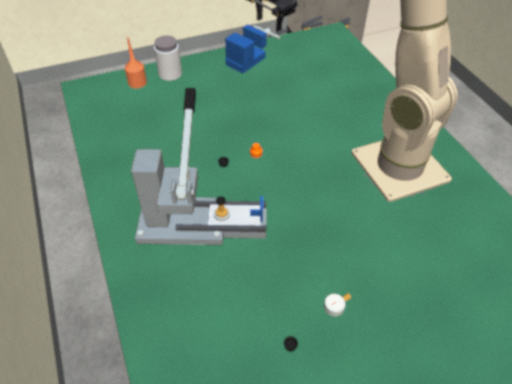

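View pics/top0.png

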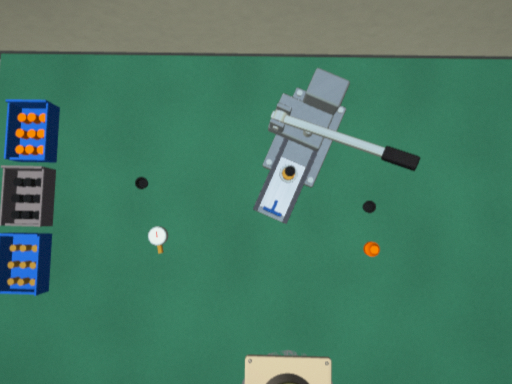

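```bash
python3 - <<'E'
import cv2
a=cv2.imread("pics/top0.png")[60:230,240:430]; cv2.imwrite("pics/t0c.png",cv2.resize(a,None,fx=3.5,fy=3.5,interpolation=cv2.INTER_CUBIC)[:600])
a=cv2.imread("pics/scene0.png")[80:250,125:280]; cv2.imwrite("pics/s0c.png",cv2.resize(a,None,fx=3.5,fy=3.5,interpolation=cv2.INTER_CUBIC))
E
```

```text
(no output)
```

View pics/t0c.png

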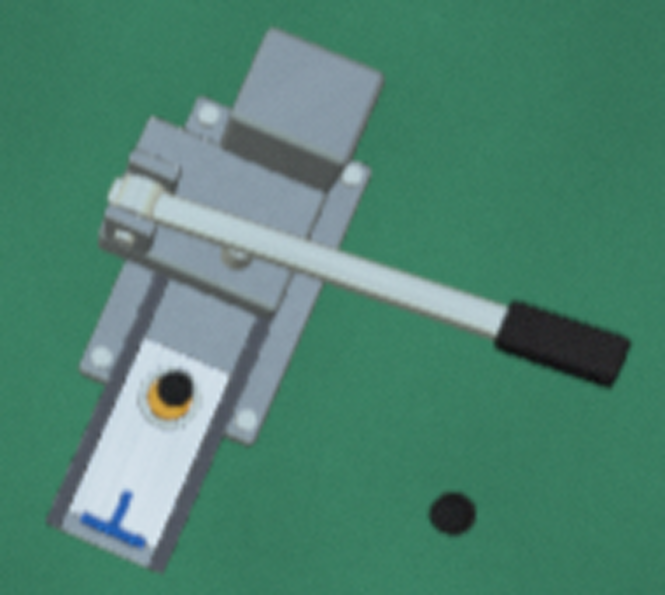

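View pics/s0c.png

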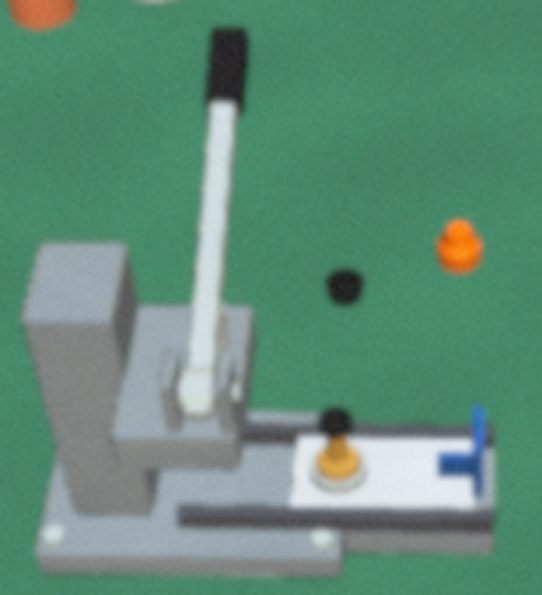

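```bash
cat > h.py <<'E'
from bench import r
import numpy as np, cv2, json
from scipy.spatial.transform import Rotation as R
from scipy.optimize import least_squares
np.set_printoptions(precision=4,suppress=True)
def ray(n,px,z):
    c=r.camera_info(n); d=c["R"].T@np.linalg.inv(c["intrinsics"])@np.array([*px,1]); o=-c["R"].T@c["t"]
    return o+d*(z-o[2])/d[2]
def proj(n,X):
    c=r.camera_info(n); p=c["intrinsics"]@(c["R"]@np.asarray(X)+c["t"]); return p[:2]/p[2]
def P(v,X):
    c,s=np.cos(v[2]),np.sin(v[2]); return np.array([v[0]+c*X[0]-s*X[1],v[1]+s*X[0]+c*X[1],X[2]])
E
python3 - <<'E'
from h import *
t=lambda u,v:(u/3.5+240-.36,v/3.5+60-.36)
s=lambda u,v:(u/3.5+125-.36,v/3.5+80-.36)
obs=[("top",t(176,389),(-.085,0,.108)),("top",t(113,529),(-.196,0,.098)),("top",t(565,342),(0,-.186,.300)),
("scene",s(335,418),(-.085,0,.104)),("scene",s(228,68),(0,-.186,.300)),
("top",t(327,51),(.125,0,.26)),("top",t(286,142),(.06,0,.26)),
("scene",s(479,452),(-.196,0,.0705)),
]
f=lambda v:np.concatenate([proj(n,P(v,X))-p for n,p,X in obs])
o=least_squares(f,[.65,-.05,-.4],loss="soft_l1"); print(o.x); print(f(o.x).reshape(-1,2))
for k,X in dict(push=(-.2,0,.075),home=(-.115,0,.075),nest=(-.085,0,.043),grip=(0,-.186,.306),gdown=(0,-.196,.176)).items(): print(k,P(o.x,X))
for n,p,X in obs[:3]: print(ray(n,p,X[2]))
st=r.read_state(); print(R.from_quat(st["eef_rot"]).as_matrix())
E
```

```text
[ 0.6825 -0.024  -0.3946]
[[-0.3011  0.2375]
 [-0.048   0.652 ]
 [-2.1074 -0.0511]
 [ 0.2282  0.7754]
 [-0.5392 -0.4536]
 [ 0.6113 -0.7458]
 [ 0.4951  0.3318]
 [-0.2653 -0.6493]]
push [0.4979 0.0529 0.075 ]
home [0.5763 0.0203 0.075 ]
nest [0.604  0.0087 0.043 ]
grip [ 0.611  -0.1957  0.306 ]
gdown [ 0.6071 -0.2049  0.176 ]
[0.6046 0.008  0.108 ]
[0.5032 0.0513 0.098 ]
[ 0.6109 -0.1999  0.3   ]
[[-0.0005  0.3399 -0.9405]
 [ 0.0012 -0.9405 -0.3399]
 [-1.     -0.0013  0.    ]]
```

```bash
python3 -m jog '[{"slide":[0,-2.5,-2.6],"roll":-7},{"slide":[0,-5,-5.2],"roll":-14},{"slide":[0,-7.5,-7.8],"roll":-21},{"slide":[0,-10,-10.4],"roll":-28},{"slide":[0,-12.5,-13],"roll":-35}]' 1 20
cat > go.py <<'E'
import sys
from h import *
V=[0.6825,-0.024,-0.3946]
st=r.read_state(); M=R.from_quat(st["eef_rot"]).as_matrix(); p=st["ee_pos"]
c,s=np.cos(V[2]),np.sin(V[2])
d=np.array([p[0]-V[0],p[1]-V[1]])
print("t",round(st["time"],2),"world",p,"press",np.array([c*d[0]+s*d[1],-s*d[0]+c*d[1],p[2]]),"F",st["ft_force"],"w",round(st["width"],4))
a=np.degrees(np.arctan2(M[1,2],M[0,2])); rr=-((np.degrees(V[2])-a+180)%360-180)
print("tool z az",a,"roll needed",rr,"q",st["joint_positions"])
if len(sys.argv)>3:
    t=P(V,[float(x) for x in sys.argv[1:4]]); print("target",t,"tool delta cm",M.T@(t-p)*100)
E
python3 go.py -.25 0 .2
```

```text
time: 0.52
ee_pos: [0.2924, -0.424, 0.2216]
eef_rot: [-0.627, -0.328, 0.627, -0.327]
ft_force: [0.5, -0.1, 0.2]
width: 0.0611
t 0.52 world [ 0.2924 -0.424   0.2216] press [-0.2064 -0.5192  0.2216] F [ 0.5267 -0.1177  0.1947] w 0.0611
tool z az -124.78951921648238 roll needed -102.1806046206201 q [ 1.1007  0.1048 -0.2375  1.738   0.0254  1.3035  0.2505]
target [0.4517 0.0721 0.2   ] tool delta cm [  2.2166 -15.2138 -49.8292]
```

```bash
python3 -m jog '[{"slide":[0,-0.7,-3.7],"roll":-7},{"slide":[0,-1.4,-7.4],"roll":-14},{"slide":[0,-2.1,-11.1],"roll":-21},{"slide":[0,-2.8,-14.8],"roll":-28},{"slide":[0,-3.5,-18.5],"roll":-35}]'
python3 go.py -.25 0 .2
```

```text
time: 0.93
ee_pos: [0.3693, -0.2502, 0.2216]
eef_rot: [0.498, 0.503, -0.498, 0.502]
ft_force: [1.5, -0.4, 0.4]
width: 0.0281
t 0.93 world [ 0.3693 -0.2502  0.2216] press [-0.2021 -0.3292  0.2216] F [ 1.5374 -0.4059  0.4014] w 0.0281
tool z az -89.4508917148407 roll needed -66.8419771189784 q [ 0.9363 -0.0425 -0.4265  1.8851 -0.0187  1.2971  0.5248]
target [0.4517 0.0721 0.2   ] tool delta cm [  2.1899   8.5481 -32.1491]
```

```bash
python3 -m jog '[{"slide":[0,0.8,-3.4],"roll":-7},{"slide":[0,1.7,-6.8],"roll":-14},{"slide":[0,2.6,-10.2],"roll":-21},{"slide":[0,3.4,-13.6],"roll":-28},{"slide":[0,4.2,-17],"roll":-35}]'
python3 go.py -.25 0 .2
```

```text
time: 1.35
ee_pos: [0.4096, -0.0781, 0.2217]
eef_rot: [0.322, 0.63, -0.322, 0.629]
ft_force: [0.6, -0.3, -0.8]
width: 0.0018
t 1.35 world [ 0.4096 -0.0781  0.2217] press [-0.2312 -0.1548  0.2217] F [ 0.5868 -0.3322 -0.8189] w 0.0018
tool z az -54.10499243925256 roll needed -31.49607784339028 q [ 0.7449 -0.1153 -0.6095  1.9385 -0.0691  1.3001  0.7837]
target [0.4517 0.0721 0.2   ] tool delta cm [ 2.1727 12.2214 -9.6918]
```

```bash
python3 -m jog '[{"slide":[0,2.5,-2],"roll":-6.5},{"slide":[0,5,-4],"roll":-13},{"slide":[0,7.5,-6],"roll":-19.5},{"slide":[0,10,-8],"roll":-26},{"slide":[0,12.2,-9.7],"roll":-31.5}]'
python3 -m jog '[{"slide":[0,0,0]},{"slide":[0,0,0]}]'
python3 go.py -.25 0 .07
python3 - <<'E'
from h import *
for n in("top","scene","wrist"): cv2.imwrite(f"pics/{n}1.png",cv2.cvtColor(r.camera(n),cv2.COLOR_RGB2BGR))
E
```

```text
time: 1.77
ee_pos: [0.4515, 0.0742, 0.2218]
eef_rot: [0.137, 0.694, -0.136, 0.693]
ft_force: [0.9, 0.2, 0.2]
width: 0.0002
t 1.77 world [0.4515 0.0742 0.2218] press [-0.251   0.0018  0.2218] F [0.8585 0.2485 0.153 ] w 0.0002
tool z az -22.224938248295135 roll needed 0.38397634756714183 q [ 0.5527  0.0011 -0.8005  1.8452 -0.0005  1.2967  0.9352]
target [0.4517 0.0721 0.07  ] tool delta cm [15.1754 -0.1883  0.1228]invalid input at $[0]: expected keys slide, roll
```

View pics/wrist1.png

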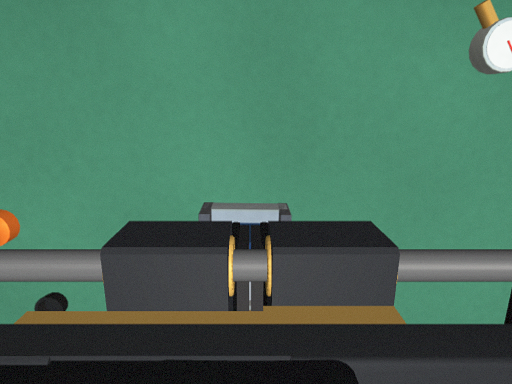

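View pics/scene1.png

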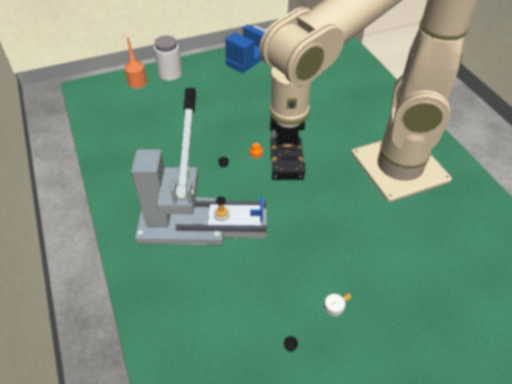

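```bash
python3 -m jog '[{"slide":[3.2,0,0.1],"roll":0.4},{"slide":[6.4,-0.1,0.1],"roll":0.4},{"slide":[9.6,-0.2,0.1],"roll":0.4},{"slide":[12.8,-0.2,0.1],"roll":0.4},{"slide":[15.2,-0.2,0.1],"roll":0.4}]'
python3 -m jog '[{"slide":[0,0,0],"roll":0},{"slide":[0,0,0],"roll":0}]'
python3 go.py -.125 0 .07
python3 - <<'E'
from h import *
for n in("scene",): cv2.imwrite(f"pics/{n}2.png",cv2.resize(cv2.cvtColor(r.camera(n),cv2.COLOR_RGB2BGR)[80:280,125:345],None,fx=3,fy=3))
E
```

```text
time: 2.33
ee_pos: [0.4499, 0.0705, 0.067]
eef_rot: [0.14, 0.695, -0.14, 0.691]
ft_force: [-0.7, 0.6, 0.1]
width: 0.0002
time: 2.5
ee_pos: [0.4486, 0.0693, 0.0661]
eef_rot: [0.141, 0.696, -0.141, 0.69]
ft_force: [0.5, -0.5, 0.5]
width: 0.0005
t 2.5 world [0.4486 0.0693 0.0661] press [-0.2518 -0.0038  0.0661] F [ 0.4646 -0.5091  0.506 ] w 0.0005
tool z az -23.029696497410498 roll needed -0.42078190154822437 q [ 0.4948  0.2054 -0.7957  2.0315  0.1729  0.9796  0.7804]
target [0.5671 0.0241 0.07  ] tool delta cm [-0.481   0.4722 12.671 ]
```

View pics/scene2.png

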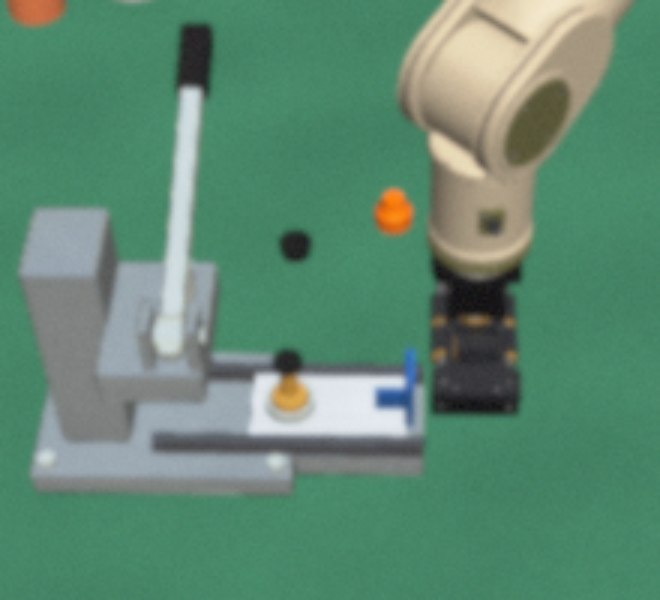

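```bash
python3 -m jog '[{"slide":[-0.4,0.2,0.5],"roll":-0.4},{"slide":[-0.4,0.4,1.0],"roll":-0.4},{"slide":[-0.4,0.5,1.5],"roll":-0.4},{"slide":[-0.4,0.5,2.0],"roll":-0.4},{"slide":[-0.4,0.5,2.5],"roll":-0.4}]'
python3 go.py -.125 0 .07
python3 -m jog '[{"slide":[0,0,0.5],"roll":0},{"slide":[0,0,1.0],"roll":0},{"slide":[0,0,1.5],"roll":0},{"slide":[0,0,2.0],"roll":0},{"slide":[0,0,2.5],"roll":0}]'
python3 go.py -.125 0 .07
```

```text
time: 2.97
ee_pos: [0.4758, 0.0643, 0.0719]
eef_rot: [0.139, 0.695, -0.139, 0.692]
ft_force: [0.5, -0.4, -0.6]
width: 0.0006
t 2.97 world [0.4758 0.0643 0.0719] press [-0.2248  0.0021  0.0719] F [ 0.4903 -0.4025 -0.6281] w 0.0006
tool z az -22.621648759388627 roll needed -0.012734163526346265 q [ 0.484   0.2546 -0.7792  1.968   0.2091  1.0043  0.7831]
target [0.5671 0.0241 0.07  ] tool delta cm [ 0.147  -0.2073  9.9782]
time: 3.38
ee_pos: [0.4991, 0.0546, 0.0717]
eef_rot: [0.139, 0.695, -0.139, 0.692]
ft_force: [-2.4, 0.5, 1.4]
width: 0.0002
t 3.38 world [0.4991 0.0546 0.0717] press [-0.1995  0.0021  0.0717] F [-2.3762  0.5287  1.4301] w 0.0002
tool z az -22.610867921429655 roll needed -0.0019533255673707117 q [ 0.4772  0.3037 -0.7586  1.915   0.2415  1.0206  0.7891]
target [0.5671 0.0241 0.07  ] tool delta cm [ 0.1325 -0.2047  7.4537]
```

Contact (about 2.4 N). Continue pushing at the same pace.

```bash
python3 -m jog '[{"slide":[0,0,0.5],"roll":0},{"slide":[0,0,1.0],"roll":0},{"slide":[0,0,1.5],"roll":0},{"slide":[0,0,2.0],"roll":0},{"slide":[0,0,2.5],"roll":0}]'
python3 go.py -.125 0 .07
python3 -m jog '[{"slide":[0,0,0.5],"roll":0},{"slide":[0,0,1.0],"roll":0},{"slide":[0,0,1.5],"roll":0},{"slide":[0,0,2.0],"roll":0},{"slide":[0,0,2.4],"roll":0}]'
python3 go.py -.125 0 .07
python3 - <<'E'
from h import *
for n in("scene",): cv2.imwrite(f"pics/{n}3.png",cv2.resize(cv2.cvtColor(r.camera(n),cv2.COLOR_RGB2BGR)[80:280,125:345],None,fx=3,fy=3))
E
```

```text
time: 3.8
ee_pos: [0.5226, 0.0448, 0.0715]
eef_rot: [0.139, 0.695, -0.139, 0.692]
ft_force: [-2.2, 0.2, 1.7]
width: 0.0005
t 3.8 world [0.5226 0.0448 0.0715] press [-0.1741  0.002   0.0715] F [-2.2459  0.224   1.7049] w 0.0005
tool z az -22.61832970380573 roll needed -0.009415107943453904 q [ 0.4694  0.3511 -0.7387  1.8599  0.27    1.0381  0.7973]
target [0.5671 0.0241 0.07  ] tool delta cm [ 0.129  -0.2014  4.9075]
time: 4.22
ee_pos: [0.5453, 0.0354, 0.0714]
eef_rot: [0.139, 0.695, -0.139, 0.692]
ft_force: [-1.6, 0.8, 1.8]
width: 0.0005
t 4.22 world [0.5453 0.0354 0.0714] press [-0.1495  0.0021  0.0714] F [-1.6461  0.8175  1.8223] w 0.0005
tool z az -22.61843655190587 roll needed -0.009521956043585078 q [ 0.4611  0.3956 -0.7205  1.8048  0.2943  1.0562  0.8071]
target [0.5671 0.0241 0.07  ] tool delta cm [ 0.1294 -0.2056  2.4486]
```

View pics/scene3.png

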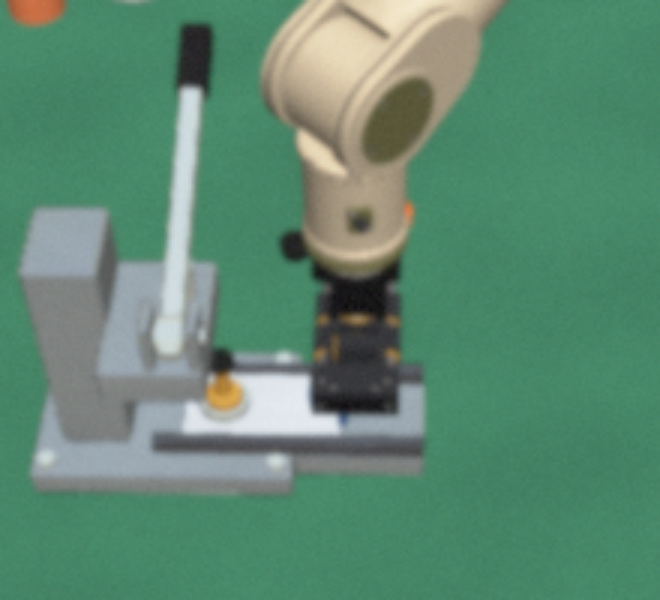

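```bash
python3 -m jog '[{"slide":[0,0,0.4],"roll":0},{"slide":[0,0,0.8],"roll":0},{"slide":[0,0,1.2],"roll":0},{"slide":[0,0,1.5],"roll":0},{"slide":[0,0,1.8],"roll":0}]'
python3 go.py -.125 0 .07
python3 -m jog '[{"slide":[0,0,0.2],"roll":0},{"slide":[0,0,0.4],"roll":0},{"slide":[0,0,0.6],"roll":0},{"slide":[0,0,0.8],"roll":0}]'
python3 go.py -.125 0 .07
```

```text
time: 4.68
ee_pos: [0.5628, 0.0279, 0.0713]
eef_rot: [0.139, 0.695, -0.139, 0.692]
ft_force: [-1.4, 0.8, 0.6]
width: 0.0004
t 4.68 world [0.5628 0.0279 0.0713] press [-0.1305  0.0019  0.0713] F [-1.3809  0.7942  0.5996] w 0.0004
tool z az -22.6494118825351 roll needed -0.04049728667280306 q [ 0.4547  0.429  -0.707   1.7614  0.311   1.0705  0.8156]
target [0.5671 0.0241 0.07  ] tool delta cm [ 0.1291 -0.1899  0.5513]
time: 5.02
ee_pos: [0.567, 0.0263, 0.0711]
eef_rot: [0.138, 0.697, -0.139, 0.689]
ft_force: [-25.9, 5.9, 19.0]
width: 0.0008
t 5.02 world [0.567  0.0263 0.0711] press [-0.126   0.002   0.0711] F [-25.893    5.8949  18.9504] w 0.0008
tool z az -22.575535189589512 roll needed 0.03337940627278613 q [ 0.4511  0.4426 -0.7032  1.7443  0.3149  1.0828  0.8196]
target [0.5671 0.0241 0.07  ] tool delta cm [ 0.1065 -0.1977  0.0985]
```

```bash
python3 -m jog '[{"slide":[0,0,-0.5],"roll":0},{"slide":[0,0,-1.5],"roll":0},{"slide":[0,0,-3],"roll":0},{"slide":[0,0,-5],"roll":0},{"slide":[0,0,-7],"roll":0}]'
python3 go.py -.2 0 .40
python3 - <<'E'
from h import *
for n in("scene","top"): cv2.imwrite(f"pics/{n}4.png",cv2.cvtColor(r.camera(n),cv2.COLOR_RGB2BGR))
a=cv2.imread("pics/scene4.png")[80:280,125:345];b=cv2.imread("pics/top4.png")[60:230,240:430]
cv2.imwrite("pics/c4.png",np.hstack([cv2.resize(a,(400,364)),cv2.resize(b,(400,364))]))
E
```

```text
time: 5.43
ee_pos: [0.5016, 0.0533, 0.0718]
eef_rot: [0.138, 0.697, -0.139, 0.69]
ft_force: [-1.1, 1.2, -0.3]
width: 0.0004
t 5.43 world [0.5016 0.0533 0.0718] press [-0.1967  0.0018  0.0718] F [-1.078   1.2097 -0.287 ] w 0.0004
tool z az -22.60793995734021 roll needed 0.0009746385220807952 q [ 0.4765  0.3133 -0.7566  1.9043  0.245   1.0294  0.7908]
target [0.4979 0.0529 0.4   ] tool delta cm [-32.8187  -0.2747  -0.6607]
```

View pics/c4.png

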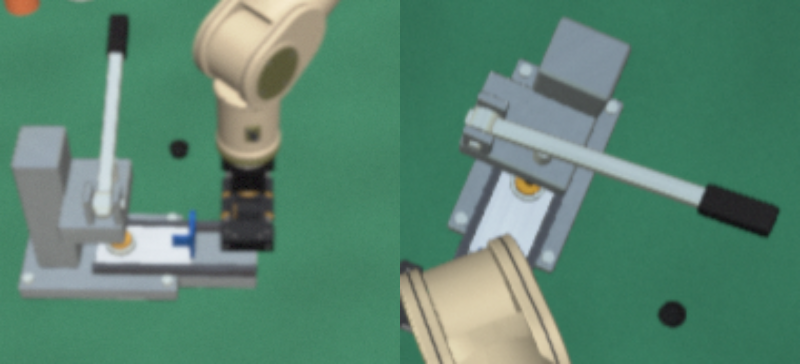

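```bash
python3 -m jog '[{"slide":[-3.9,0,-0.7],"roll":0},{"slide":[-7.8,0,-0.7],"roll":0},{"slide":[-11.7,0,-0.7],"roll":0},{"slide":[-15.6,0,-0.7],"roll":0},{"slide":[-19.5,0,-0.7],"roll":0}]'
python3 go.py -.12 -.1 .38
```

```text
time: 5.95
ee_pos: [0.496, 0.0566, 0.2693]
eef_rot: [0.137, 0.697, -0.139, 0.69]
ft_force: [1.3, -1.0, -0.4]
width: 0.0004
t 5.95 world [0.496  0.0566 0.2693] press [-0.2032  0.0027  0.2693] F [ 1.3308 -1.0024 -0.4365] w 0.0004
tool z az -22.46333635227323 roll needed 0.1455782435890569 q [ 0.5548  0.0987 -0.7998  1.6701  0.0697  1.4125  0.9246]
target [ 0.5333 -0.0702  0.38  ] tool delta cm [-11.1046 -10.3329   8.1947]
```

```bash
python3 -m jog '[{"slide":[-3.7,0,0],"roll":0},{"slide":[-7.4,0,0],"roll":0},{"slide":[-10.6,0,0],"roll":0},{"slide":[-11,-3.3,1.5],"roll":0},{"slide":[-11.1,-6.6,3.5],"roll":0}]'
python3 go.py 0 -.19 .38
```

```text
time: 6.37
ee_pos: [0.5049, -0.0164, 0.3835]
eef_rot: [0.135, 0.695, -0.137, 0.693]
ft_force: [0.6, -1.1, -0.1]
width: 0.0003
t 6.37 world [ 0.5049 -0.0164  0.3835] press [-0.1668 -0.0612  0.3835] F [ 0.5822 -1.1126 -0.0846] w 0.0003
tool z az -22.173472710159245 roll needed 0.4354418857030282 q [ 0.6335  0.083  -0.736   1.4449  0.0571  1.6387  1.0867]
target [ 0.6095 -0.1994  0.38  ] tool delta cm [  0.345  -13.0009  16.5871]
```

```bash
python3 -m jog '[{"slide":[0,-2.3,3],"roll":0.4},{"slide":[0,-4.7,6],"roll":0.4},{"slide":[0,-7,9],"roll":0.4},{"slide":[0,-9.4,12],"roll":0.4},{"slide":[0,-11.7,15],"roll":0.4}]'
python3 go.py 0 -.19 .38
```

```text
time: 6.78
ee_pos: [0.6004, -0.1841, 0.3835]
eef_rot: [0.138, 0.694, -0.14, 0.693]
ft_force: [0.3, 0.7, 0.4]
width: 0.0006
t 6.78 world [ 0.6004 -0.1841  0.3835] press [-0.0142 -0.1793  0.3835] F [0.2728 0.7085 0.3511] w 0.0006
tool z az -22.664587637541846 roll needed -0.05567304167956877 q [ 0.6572  0.3811 -0.6397  1.1213  0.2293  1.7082  1.2594]
target [ 0.6095 -0.1994  0.38  ] tool delta cm [ 0.3483 -1.0631  1.4213]
```

```bash
python3 -m jog '[{"slide":[0.5,-1,1.4],"roll":0},{"slide":[2,-1.1,1.4],"roll":0},{"slide":[4,-1.1,1.4],"roll":0},{"slide":[5.3,-1.1,1.4],"roll":0},{"slide":[5.3,-1.1,1.4],"roll":0}]'
python3 go.py 0 -.19 .306
python3 - <<'E'
from h import *
for n in("scene","top","wrist"): cv2.imwrite(f"pics/{n}5.png",cv2.cvtColor(r.camera(n),cv2.COLOR_RGB2BGR))
a=cv2.imread("pics/scene5.png")[60:260,125:345];b=cv2.imread("pics/wrist5.png")
cv2.imwrite("pics/c5.png",np.hstack([cv2.resize(a,(400,364)),cv2.resize(b,(400,364))]))
E
```

```text
time: 7.2
ee_pos: [0.6083, -0.2006, 0.3274]
eef_rot: [0.138, 0.695, -0.141, 0.691]
ft_force: [-0.9, 0.2, 0.1]
width: 0.0003
t 7.2 world [ 0.6083 -0.2006  0.3274] press [-0.0007 -0.1915  0.3274] F [-0.9485  0.2087  0.0589] w 0.0003
tool z az -22.7127257802191 roll needed -0.10381118435680037 q [ 0.6801  0.4092 -0.6311  1.2024  0.2401  1.6075  1.2714]
target [ 0.6095 -0.1994  0.306 ] tool delta cm [2.1384 0.1626 0.0765]
```

View pics/c5.png

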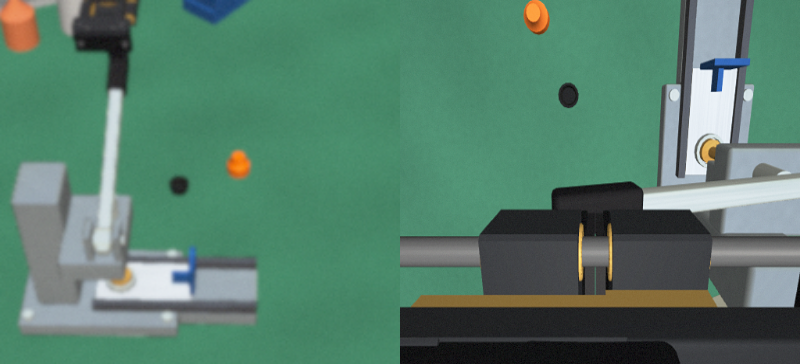

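```bash
python3 -m jog '[{"slide":[1,0,0],"roll":0},{"slide":[2,0,0],"roll":0},{"slide":[3,0,0],"roll":0},{"slide":[4,-0.1,0],"roll":0},{"slide":[5,-0.1,0],"roll":0}]'
python3 go.py 0 -.195 .176
python3 -m jog '[{"slide":[1,0,0],"roll":0},{"slide":[2,0,0],"roll":0},{"slide":[3,0,0],"roll":0},{"slide":[4,-0.1,0],"roll":0},{"slide":[5,-0.1,0],"roll":0}]'
python3 go.py 0 -.195 .176
```

```text
time: 7.77
ee_pos: [0.6086, -0.202, 0.2809]
eef_rot: [0.138, 0.693, -0.141, 0.693]
ft_force: [-0.8, -2.0, 4.8]
width: 0.0006
t 7.77 world [ 0.6086 -0.202   0.2809] press [ 0.0003 -0.1928  0.2809] F [-0.7828 -2.0433  4.8344] w 0.0006
tool z az -22.73594753683716 roll needed -0.12703294097488538 q [ 0.6958  0.414  -0.6298  1.2939  0.2444  1.509   1.2658]
target [ 0.6075 -0.204   0.176 ] tool delta cm [10.4883 -0.1753 -0.0331]
time: 8.18
ee_pos: [0.608, -0.2037, 0.2299]
eef_rot: [0.138, 0.693, -0.141, 0.693]
ft_force: [-2.1, -4.0, 6.2]
width: 0.0008
t 8.18 world [ 0.608  -0.2037  0.2299] press [ 0.0003 -0.1945  0.2299] F [-2.0507 -4.0431  6.19  ] w 0.0008
tool z az -22.760040714232417 roll needed -0.15112611837014356 q [ 0.7045  0.4328 -0.6251  1.3771  0.2565  1.4121  1.2565]
target [ 0.6075 -0.204   0.176 ] tool delta cm [ 5.3899 -0.0198 -0.031 ]
```

```bash
python3 -m jog '[{"slide":[0.8,0,0],"roll":0},{"slide":[1.6,0,0],"roll":0},{"slide":[2.4,0,0],"roll":0},{"slide":[3.1,0,0],"roll":0},{"slide":[3.8,0,0],"roll":0}]'
python3 go.py 0 -.195 .176
python3 -m jog '[{"slide":[0.4,0,0],"roll":0},{"slide":[0.8,0,0],"roll":0},{"slide":[1.2,0,0],"roll":0},{"slide":[1.5,0,0],"roll":0}]'
python3 go.py 0 -.195 .176
```

```text
time: 8.6
ee_pos: [0.6085, -0.2026, 0.1918]
eef_rot: [0.138, 0.693, -0.14, 0.694]
ft_force: [-1.4, 3.3, 12.0]
width: 0.0003
t 8.6 world [ 0.6085 -0.2026  0.1918] press [ 0.0004 -0.1933  0.1918] F [-1.3735  3.2994 12.0062] w 0.0003
tool z az -22.698178191167166 roll needed -0.08926359530488526 q [ 0.7051  0.454  -0.6211  1.4309  0.269   1.3406  1.2457]
target [ 0.6075 -0.204   0.176 ] tool delta cm [ 1.5841 -0.1682 -0.0381]
time: 8.93
ee_pos: [0.6094, -0.2009, 0.1778]
eef_rot: [0.138, 0.692, -0.139, 0.694]
ft_force: [-4.6, 2.7, 21.1]
width: 0.0005
t 8.93 world [ 0.6094 -0.2009  0.1778] press [ 0.0006 -0.1914  0.1778] F [-4.5956  2.6956 21.114 ] w 0.0005
tool z az -22.616975862503462 roll needed -0.008061266641163911 q [ 0.704   0.4631 -0.62    1.4495  0.2739  1.313   1.2408]
target [ 0.6075 -0.204   0.176 ] tool delta cm [ 0.1756 -0.3594 -0.0561]
```

```bash
python3 -m jog '[{"slide":[0.3,0,0],"roll":0},{"slide":[0.3,0,0],"roll":0},{"slide":[0.3,0,0],"roll":0}]'
python3 go.py 0 -.195 .176
python3 - <<'E'
from h import *
for n in("scene","top","wrist"): cv2.imwrite(f"pics/{n}6.png",cv2.cvtColor(r.camera(n),cv2.COLOR_RGB2BGR))
a=cv2.imread("pics/scene6.png")[60:260,125:345];b=cv2.imread("pics/wrist6.png")
cv2.imwrite("pics/c6.png",np.hstack([cv2.resize(a,(400,364)),cv2.resize(b,(400,364))]))
E
python3 go.py
```

```text
time: 9.18
ee_pos: [0.6096, -0.2008, 0.1774]
eef_rot: [0.138, 0.692, -0.14, 0.695]
ft_force: [-10.9, -1.0, 25.9]
width: 0.0003
t 9.18 world [ 0.6096 -0.2008  0.1774] press [ 0.0007 -0.1912  0.1774] F [-10.9066  -0.9824  25.9284] w 0.0003
tool z az -22.61614045831739 roll needed -0.007225862455101151 q [ 0.7039  0.4624 -0.6203  1.4513  0.2747  1.3105  1.2398]
target [ 0.6075 -0.204   0.176 ] tool delta cm [ 0.141  -0.3787 -0.0689]
t 9.33 world [ 0.6096 -0.2008  0.1774] press [ 0.0007 -0.1912  0.1774] F [-11.0065  -0.1081  25.4969] w 0.0007
tool z az -22.621334468069726 roll needed -0.012419872207431126 q [ 0.7039  0.4623 -0.6202  1.4513  0.2747  1.3105  1.2398]
```

View pics/c6.png

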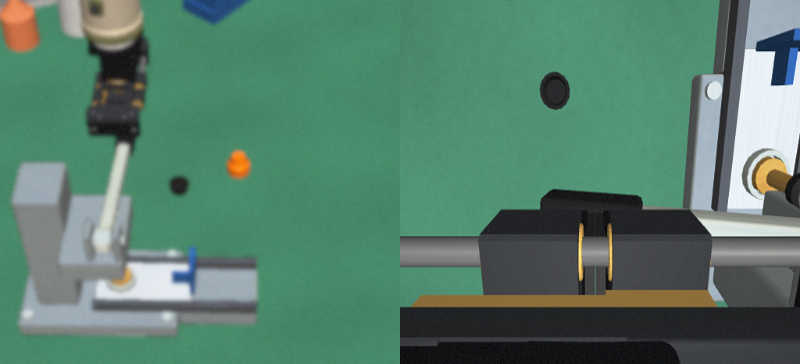

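View pics/top6.png

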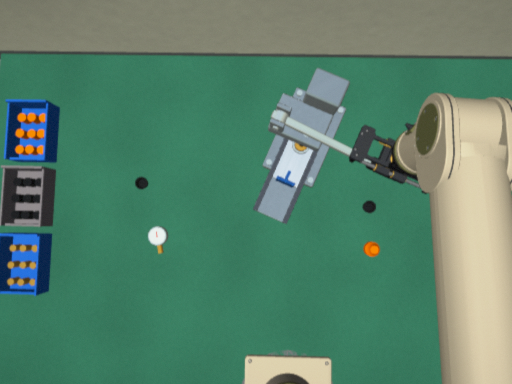

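```bash
python3 - <<'E'
from h import *
print(r.close_job()); s=r.read_state(); print(s["time"],s["ee_pos"],s["ft_force"])
E
```

```text
the job is handed in; nothing more can be done
None
the job is handed in; nothing more can be done
```

I pushed the slide home and pressed the lever down to its stop. I handed the job in at about 9.3 s of robot time, with the closed fingertips still holding the grip.

- **Slide:** I pushed the blue plate at about 2–3 N until the force jumped to about 27 N (sideways) with the fingertip axis at x ≈ -126 mm in the press frame. That fits the plate at its -115 mm home position, with fingers about 10 mm thick from their axis. The pictures afterwards showed the stem in its nest under the ram guide, apparently upright.
- **Lever:** I pressed the grip to a fingertip height of 177 mm, at y ≈ -191 mm. A further 3 mm commanded moved it less than 0.5 mm, while the upward force rose from 21 to 26 N, so it was on its stop. The force stayed at about 25.5 N in the last reading. There was also a steady sideways force of about 11 N on the fingertips.
- **Other objects:** the last top and scene pictures showed the seal cups, gauge and nozzle cap where they were at the start.

I could not see the ram's contact with the seal directly. I infer it from the lever being at its stop. No check failed. The only mismatch was about 4 mm in the first camera estimate of the grip's position, and the wrist picture before the press showed the grip centred under the fingers.

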